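Close and level the kitchen scale

TASK

Get the precision kitchen scale ready for weighing: first lower its hinged blue-framed cover gently until it is fully closed, then push the black levelling knob all the way down (the sprung tray tips down with it) and, keeping it pushed down, turn it until the bubble in the yellow-green vial is centred between its two black lines. Do not let go: the program finishes with the fingers still holding the knob pressed down, the bubble centred and the cover closed; leave the things standing around where they are.

Things in the scene. Friction and masses are not known exactly. Their poses are not given: they have to be found in the camera images.
- scale: Kitchen scale, fixed; grey base plate 230 x 320 x 18 mm; on it an aluminium tray with a white levelling platform and open white chamber (155 x 164 mm, rim 93 mm up) at the left, black knob on a post at the right, vial in front of the chamber. Origin on the worktop under its middle; x to the rear, y left, z up. Cover closed, nothing but the knob is higher than 110 mm
- lid (a joint): opening angle of the cover, rad: 0 closed flat on the chamber, 1.57 upright; starts 0.65 to 1.05. A slab 168 mm wide, 8 mm thick, blue frame, clear pane, 150 g, hinged on the chamber's rear top edge; its stiff hinge (0.22 N m friction) holds any angle. It closes by swinging towards the robot and down; pushed from behind or above near its free edge it needs 2 to 4 N
- lid_hinge (a point): middle of the cover's hinge axis (parallel to the scale's y), at mid-thickness of the cover, about 97 mm above the worktop
- lid_edge (a point): middle of the cover's free edge at mid-thickness, 158 mm from the hinge axis
- knob: levelling knob: upright black ribbed cylinder, 40 mm diameter, 40 mm tall, orange top with white pointer; origin at the centre of its underside (90 mm above the worktop when up), z up along its axis, turns with the knob. The post below it is 28 mm in diameter. It turns with 0.06 N m of friction and stays where turned
- knob_top (a point): centre of the knob's top face, 130 mm above the worktop when the knob is up, 124 mm when it is fully pressed
- tray (a joint): tip of the sprung tray that carries knob and platform, rad: 0 up, 0.025 fully down at its stop, when the knob has gone down 6 mm. A spring pushes it back up, about 3.5 N at the top to 8.5 N at the stop, felt at the knob; it springs up when let go
- bubble_mid (a point): middle of the white bubble (22 mm long, 12 mm wide) on top of the vial; it takes 1.5 s to settle. Pushing the knob fully down moves it 12 mm left (scale +y); then turning the knob clockwise seen from above moves it right (-y) by 15 mm per rad, anticlockwise left. With the knob fully down, 0.5 to 1.4 rad clockwise are needed from the start
- vial_mid (a point): middle of the vial, at the bubble's height, half-way between the two black lines (29 mm apart); its y axis runs along the vial (scale's y, to the left). The vial is a yellow-green tube 96 mm long, 21 mm in diameter, between two black end blocks
- mug_1: white mug, bystander, 78 x 111 x 89 mm, origin at the centre of its underside
- mug_2: white mug with a yellow band, bystander, 89 x 124 x 94 mm, origin at the centre of its underside
- tin_1: green food tin, bystander, 75 mm diameter, 58 mm tall, origin at the centre of its underside
- lemon_1: lemon, bystander, 72 x 57 x 58 mm, origin at its underside
- garlic_1: garlic bulb, bystander, 48 x 50 x 51 mm, origin at its underside
- tomato_1: tomato, bystander, 75 x 75 x 79 mm, origin at its underside

How it is judged (in metres and radians):
On the way, in this order (a step that is already met when the one before it is completed fails the run):
1. the cover is fully closed (value of joint lid below 0.04 rad), for 0.2 s.
2. the knob is pressed down and turned so that the bubble is centred (value of joint tray above 0.018 rad and y of bubble_mid in the frame of vial_mid between -0.003 and 0.003 m), for 1 s.
At the end, for the whole second after the job is handed in: The cover is closed (within 0.04 rad), the fingers still hold the knob (more than 1.5 N) and keep it pressed down (tray at 0.018 rad or more of its 0.025), and the bubble's middle is within 3 mm of the middle of the vial (all of step 2 and value of joint lid below 0.04 rad and contact force between the fingers and knob above 1.5 N); the arm keeps its last pose, push and grip.
It fails at once if the cover is slammed (faster than 3 rad/s) (velocity of joint lid below -3 rad/s).
It fails at once if a bystander is moved by more than 3 cm (distance of any of mug_1, mug_2, tin_1, lemon_1, garlic_1, tomato_1 from where it was at the start of the episode above 0.03 m).
It also fails if it takes over 58 s, if anything falls off the work surface, if the arm or the gripper's body presses on something with over 40 N, if the wrist force passes 120 N, or if a joint passes its speed limit or range.

ROBOT

A 6-joint arm with a two-finger parallel gripper is mounted at the origin on the work surface; the furniture and walls round the work are solid. World frame = base frame: x ahead of the robot, y to its left, z up, the work surface at z = 0. Lengths are in m, angles in degrees, forces in N, time in s.
With the tool pointing down it reaches from about 0.35 to 0.875 m from the base axis. Payload 4.2 kg.
Tool frame: the origin (TCP) lies midway between the tips of the shut fingers; the grasp point (between the pads) lies 19 mm behind it; z points along the fingers, y is the line along which they close (so a half turn about z gives the same grasp; the last joint's range is limited). The gripper opens to 87 mm and grips with 3 to 60 N. Pads are 19 mm wide; open, the fingers measure 117 mm over their backs; the gripper's body (75 mm by 190 mm) begins 51 mm behind the grasp point.
Start: joints at [-51.303, 22.042, 0.453, 0, -68.411, -14.817], TCP at [0.253, -0.571, 0.223] pointing down, gripper open.
Joint ranges: [-179.83, 179.83], [-69.29, 118.12], [-61.27, 80.66], [-181.25, 117.63], [-171.15, -9.14], [-177.46, 177.46]. Speed limits (degrees/s): [159.86, 159.86, 180, 180, 180, 180].

INTERFACE

Orientations are given as a 3x3 rotation matrix whose columns are the frame's x, y, z axes.
In Python, from station import r, cams gives the robot as it stands.
- The arm moves only by the tool play_rows, never from a script. Its argument "commands" is text: rows parted by semicolons, each of 6 numbers parted by spaces: the shift along the world's x, y, z normalised to -1 to 1, where 1 is 30 mm, then the turn, a rotation vector about the world's x, y, z normalised to -1 to 1, where 1 is 0.15 rad. A call has 1 to 20 rows; each row shifts and turns the commanded pose from where the row before left it; what a row does not reach is not made up. A row lasts 1/10 s, in which the tool goes at most 50 mm and 8.59 degrees, less where a joint would pass 70% of its speed; a pose out of reach is approached as far as the arm can. A call with a number of a shift or a turn outside -1 to 1 is refused whole. A call with a gripper value outside its range is refused whole. "grip" is the finger opening in mm, from 0 to 87, set as the call begins (left out, the last holds). The fingers move at their own pace and stop on an object; the grip force is fixed at half the most. Time passes only in rows, so rows that do not move let the fingers close. It gives the time, the measured TCP pose, the force, the opening and the grip force at its end, in the units of the state.
- r.sense(): the state, without advancing time (a new reading comes with each control period).
- cams.capture(name): name is "scene" or "top" or "wrist"; returns (picture, depth): 400x640x3 uint8, blue, green, red; 400x640 float32, m along the optical axis (not along the pixel's ray), 0 where there is no reading.
- cams.camera_info(name): a dict with "mtx" (3x3 intrinsics, pixels), "R" (3x3) and "t" (3): a world point X has camera coordinates R X + t. Camera axes: x right, y down, z forward; pixel columns grow to the right and rows downward; lengths in m; the calibration is good to about 2 mm. A picture is of the moment at which its call begins: read the wrist's pose just before it. camera_info takes no time and is no camera call; for the wrist camera it gives the pose at the moment of the call.
- r.finish_job(): hands the job in; it is judged then, once.
The state is a dict: "time_s": time; "joints": joint angles; "joint_velocities": joint speeds; "effort": joint torques, N m; "tcp_pos": TCP position; "ee_rot": TCP orientation; "wrist_force": force on the tool from outside, world axes, zero at the start; "moment": the same for the moment, N m; "gripper_width": opening from 0.0 (shut) to 1.0 (fully open); "gripper_force": force on a finger pad.
Only numpy, scipy, OpenCV 4.12 (cv2) and the standard library are available. Lean on these libraries where they do the work, as an engineer would, in place of code of your own. Each camera call takes 0.05 s, during which the arm holds its last target. There are 200 camera calls.

## Working session

There is one attempt and no reset: what is moved stays moved. The work goes in short steps, Python scripts to look and compute and a tool call to move; the robot and the scene stay as the last step left them, time stands still between calls to the robot, and variables do not carry over. Pictures are saved under pics/ and viewed, at most 10 in all, crops included, and the job is handed in when it is done.

Besides the shell and the picture viewer there is one more tool, called after "Request:" as name(argument=value, ...) on one line, values as JSON. play_rows: Moves the arm, as the interface text tells. Scaled input: -1 to 1 covers 30 mm each way for a shift and 0.15 rad each way for a turn. Its arguments: {"type":"object","properties":{"commands":{"type":"string"},"grip":{"type":"number"}},"required":["commands"]}

```bash
ls; mkdir -p pics
python3 - <<'E'
from station import r,cams
import cv2,numpy as np
for n in("scene","top"):
    im,d=cams.capture(n); cv2.imwrite(f"pics/{n}0.png",im); np.save(f"pics/{n}0.npy",d)
    i=cams.camera_info(n); print(n,i["mtx"].round(1).tolist(),i["R"].round(3).tolist(),i["t"].round(3).tolist(),(-i["R"].T@i["t"]).round(3))
s=r.sense();print(s["time_s"],s["tcp_pos"],s["ee_rot"],s["wrist_force"],s["gripper_width"])
E
```

```text
pics
scene [[440.8, 0.0, 319.6], [0.0, 440.8, 201.2], [0.0, 0.0, 1.0]] [[0.896, -0.444, 0.021], [-0.274, -0.589, -0.76], [0.35, 0.675, -0.649]] [-0.463, 0.23, 1.304] [ 0.021 -0.95   1.031]
top [[438.2, 0.0, 316.1], [0.0, 438.2, 198.2], [0.0, 0.0, 1.0]] [[-0.026, -1.0, -0.007], [-0.986, 0.026, -0.165], [0.165, 0.003, -0.986]] [0.046, 0.525, 1.344] [0.298 0.029 1.412]
0.1 [ 0.25281264 -0.57100174  0.22157289] [[-9.14457511e-01 -4.04680928e-01 -8.98067612e-04]
 [-4.04681907e-01  9.14455872e-01  1.73574964e-03]
 [ 1.18818427e-04  1.95070101e-03 -9.99998090e-01]] [ 0.53728684 -0.18975806 -0.29103601] 1.0015227100671584
```

View pics/scene0.png

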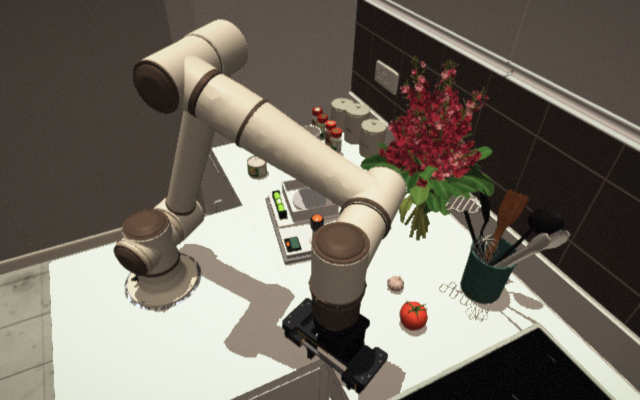

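View pics/top0.png

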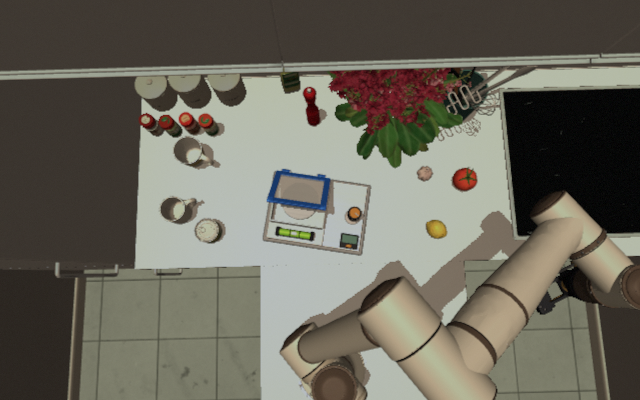

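The top view shows the scale around (318,212): blue cover at (300,190), knob at (354,214), vial at (294,234). The bystanders are well clear of it. Next I'll measure.

```bash
cat > h.py <<'E'
import cv2,numpy as np
from station import r,cams
def hsv(im,lo,hi,roi=None):
    m=cv2.inRange(cv2.cvtColor(im,cv2.COLOR_BGR2HSV),lo,hi)
    if roi:
        k=np.zeros_like(m);x0,y0,x1,y1=roi;k[y0:y1,x0:x1]=1;m=m*k
    return m
def pts(m,d,i):
    v,u=np.nonzero((m>0)&(d>0)); z=d[v,u]
    c=np.linalg.inv(i["mtx"])@np.array([u,v,np.ones_like(u)])*z
    return (i["R"].T@(c-i["t"][:,None])).T
def plane(uv,z,i):
    a=i["R"].T@np.linalg.inv(i["mtx"])@np.array([uv[0],uv[1],1.]); c=-i["R"].T@i["t"]
    return c+a*(z-c[2])/a[2]
def cen(m):
    n,l,s,c=cv2.connectedComponentsWithStats(m); k=1+np.argmax(s[1:,4]); return c[k],s[k]
def tri(uvs,infos):
    A=np.zeros((3,3));b=np.zeros(3)
    for uv,i in zip(uvs,infos):
        a=i["R"].T@np.linalg.inv(i["mtx"])@np.array([uv[0],uv[1],1.]);a/=np.linalg.norm(a);c=-i["R"].T@i["t"]
        P=np.eye(3)-np.outer(a,a);A+=P;b+=P@c
    return np.linalg.solve(A,b)
E
python3 - <<'E'
from h import *
im=cv2.imread("pics/top0.png");d=np.load("pics/top0.npy");i=cams.camera_info("top")
sm=cv2.imread("pics/scene0.png");si=cams.camera_info("scene");sd=np.load("pics/scene0.npy")
m=hsv(im,(100,120,50),(125,255,255),(255,160,340,220)); p=pts(m,d,i)
print("blue",len(p),p.min(0),p.max(0)); 
o=hsv(im,(5,150,80),(22,255,255),(335,195,375,230)); c,s=cen(o);print("knob",c,s,pts(o,d,i).mean(0),plane(c,.13,i))
so=hsv(sm,(5,150,80),(22,255,255),(300,205,335,240)); c2,s2=cen(so);print(c2,s2,tri([c,c2],[i,si]))
g=hsv(im,(28,120,80),(45,255,255),(260,220,330,250));c,s=cen(cv2.morphologyEx(g,cv2.MORPH_CLOSE,np.ones((9,9))));q=pts(g,d,i);print("vial",c,s,q.mean(0));
P=p[:,:]; 
A=np.c_[P[:,:2],np.ones(len(P))];w=np.median(P,0)
u,sv,vt=np.linalg.svd(P-P.mean(0),full_matrices=False);print("plane normal",vt[2],"in-plane",vt[:2],sv, P.mean(0))
R=np.c_[P]; 
k=cv2.resize(im[160:262,250:382],None,fx=6,fy=5.8,interpolation=cv2.INTER_CUBIC);cv2.imwrite("pics/topc.png",k)
E
```

```text
blue 731 [ 0.46810545 -0.00830364  0.09130808] [0.61010105 0.16929261 0.21210674]
knob [354.06024096 212.10843373] [349 207  11  11  83] [ 0.46746653 -0.07843015  0.1304457 ] [ 0.46751683 -0.07846707  0.13      ]
[316.83333333 217.68333333] [312 214  11   8  60] [ 0.46685299 -0.07826352  0.12924995]
vial [294.1884058  233.33816425] [279 228  32  11 207] [0.41424487 0.10167868 0.07322474]
plane normal [-0.66846201  0.12325423 -0.73346229] in-plane [[ 0.73598181  0.25174812 -0.62845339]
 [-0.10718821  0.95991212  0.25899692]] [1.60011032 1.5748904  0.0458879 ] [0.53062136 0.08061083 0.16270586]
```

View pics/topc.png

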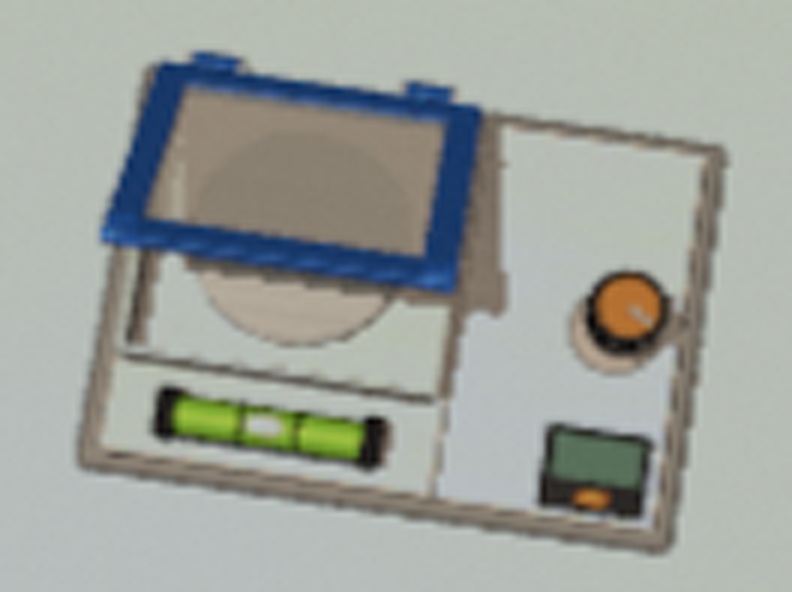

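The crop shows the cover open towards the robot, its free edge on the near side. The bubble at (265,425) sits slightly left of the line middle, around (270,428), and the knob is at (628,308). Now the cover geometry.

Run:
```python
from h import *
im=cv2.imread("pics/top0.png");d=np.load("pics/top0.npy");i=cams.camera_info("top")
m=hsv(im,(100,120,50),(125,255,255),(255,160,340,220)); p=pts(m,d,i)
g=hsv(im,(28,120,80),(45,255,255),(260,220,330,250));q=pts(g,d,i)
u,s,v=np.linalg.svd((q-q.mean(0))[:,:2],full_matrices=False);print("vial dir",v[0])
w=np.median(p[(p[:,2]>.19)],0)
for k in(0,1):
    n=np.linalg.svd(p-p.mean(0),full_matrices=False)[2][2];n*=np.sign(n[2]); p=p[abs((p-p.mean(0))@n)<.004]
a=np.arccos(n[2]);e=n[:2]/np.linalg.norm(n[:2]);l=np.array([-e[1],e[0]])
print("a",a,"yaw",np.degrees(np.arctan2(e[1],e[0])),len(p))
t=np.array([*(-e*np.cos(a)),np.sin(a)]); s=p@t; y=p[:,:2]@l
print("s range",np.percentile(s,[0,1,99,100]),"y",np.percentile(y,[0,1,99,100]))
c=p.mean(0); ym=np.mean(np.percentile(y,[1,99]))
for ss in np.percentile(s,[1,50,99]):
    x=c+(ss-c@t)*t; x[:2]+=l*(ym-x[:2]@l); print("pt",ss,x)
```

```text
vial dir [0.17963943 0.98373252]
a 0.7487808749686753 yaw -10.404425296746764 715
s range [-0.36166131 -0.35238286 -0.19324101 -0.19237529] y [0.09268389 0.09400918 0.25699066 0.25857004]
pt -0.35238286100071925 [0.59667806 0.06887526 0.10047391]
pt -0.24933799134670873 [0.52243682 0.08250701 0.17062131]
pt -0.19324100804773492 [0.48202035 0.08992804 0.20880912]
```

Request:
play_rows(commands="0.35 0.95 0.1 0 0 0;0.35 0.95 0.1 0 0 0;0.35 0.95 0.1 0 0 0;0.35 0.95 0.1 0 0 0;0.35 0.95 0.1 0 0 0;0.35 0.95 0.1 0 0 0;0.35 0.95 0.1 0 0 0;0.35 0.95 0.1 0 0 0;0.35 0.95 0.1 0 0 0;0.35 0.95 0.1 0 0 0;0.35 0.95 0 0 0 0;0.35 0.95 0 0 0 0;0.35 0.95 0 0 0 0;0.35 0.95 0 0 0 0;0.35 0.95 0 0 0 0;0.35 0.95 0 0 0 0;0.35 0.95 0 0 0 0;0.35 0.95 0 0 0 0;0.35 0.95 0 0 0 0;0 0 0 0 0 0", grip=0)

```text
time_s: 2.1
tcp_pos: [0.4533, -0.0276, 0.2521]
ee_rot: [[-0.913, -0.408, -0.0], [-0.408, 0.913, 0.0], [0.0, 0.0, -1.0]]
wrist_force: [-1.3, -0.9, 0.7]
gripper_width: 0.009
gripper_force: 0.0
```

Request:
play_rows(commands="0.33 0.96 0 0 0 0;0.33 0.96 0 0 0 0;0.33 0.96 0 0 0 0;0.33 0.96 0 0 0 0;0 0 -0.5 0 0 0;0 0 -0.5 0 0 0;0 0 -0.4 0 0 0;0 0 0 0 0 0")

```text
time_s: 2.9
tcp_pos: [0.4909, 0.0844, 0.2087]
ee_rot: [[-0.915, -0.404, -0.004], [-0.404, 0.915, -0.002], [0.004, 0.0, -1.0]]
wrist_force: [-0.4, -0.6, 0.3]
gripper_width: 0.002
gripper_force: 0.0
```

Request:
play_rows(commands="-0.03 0.01 -0.2 0 0 0;-0.03 0.01 -0.2 0 0 0;-0.06 0.01 -0.2 0 0 0;-0.06 0.01 -0.2 0 0 0;-0.06 0.01 -0.2 0 0 0;-0.06 0.01 -0.2 0 0 0;-0.06 0.01 -0.2 0 0 0;-0.06 0.01 -0.2 0 0 0;-0.06 0.01 -0.2 0 0 0;-0.06 0.01 -0.2 0 0 0")

```text
time_s: 3.9
tcp_pos: [0.4757, 0.0883, 0.15]
ee_rot: [[-0.914, -0.405, -0.0], [-0.405, 0.914, -0.0], [0.0, 0.0, -1.0]]
wrist_force: [-0.4, 0.9, 1.0]
gripper_width: 0.009
gripper_force: 0.5
```

Request:
play_rows(commands="-0.04 0.01 -0.2 0 0 0;-0.04 0.01 -0.2 0 0 0;-0.04 0.01 -0.2 0 0 0;-0.04 0 -0.2 0 0 0;0 0 -0.2 0 0 0")

```text
time_s: 4.4
tcp_pos: [0.4709, 0.0891, 0.12]
ee_rot: [[-0.914, -0.405, -0.0], [-0.405, 0.914, -0.0], [0.0, 0.0, -1.0]]
wrist_force: [-0.3, 0.4, 1.1]
gripper_width: 0.012
gripper_force: 0.4
```

```bash
cat > lid.py <<'E'
from h import *
im,d=cams.capture("top");i=cams.camera_info("top");p=pts(hsv(im,(100,120,50),(125,255,255),(250,155,345,245)),d,i)
for k in(0,1):
    n=np.linalg.svd(p-p.mean(0),full_matrices=False)[2][2];n*=np.sign(n[2]);p=p[abs((p-p.mean(0))@n)<.006]
print("lid",len(p),np.arccos(n[2]),n,p.min(0),p.max(0)); s=r.sense(); print(s["wrist_force"],s["tcp_pos"])
import sys
if len(sys.argv)>1: cv2.imwrite(sys.argv[1],cv2.resize(im[160:262,250:382],None,fx=6,fy=5.8,interpolation=cv2.INTER_CUBIC))
E
python3 lid.py
```

```text
lid 336 0.14136031963693763 [ 0.13812701 -0.02776546  0.99002526] [ 0.4296498  -0.00837376  0.09640354] [0.61045324 0.15326968 0.12597084]
[ 0.16509063  0.39230552 -0.02965593] [0.4705267  0.08895713 0.11909582]
```

The cover follows the finger and is at 0.14 rad. I'll close it fully.

Request:
play_rows(commands="0 0 -0.2 0 0 0;0 0 -0.2 0 0 0;0 0 -0.15 0 0 0;0 0 -0.1 0 0 0;0 0 -0.05 0 0 0;0 0 0 0 0 0;0 0 0 0 0 0")

```text
time_s: 5.15
tcp_pos: [0.4711, 0.089, 0.101]
ee_rot: [[-0.914, -0.405, 0.0], [-0.405, 0.914, -0.001], [0.0, -0.001, -1.0]]
wrist_force: [-5.3, 0.1, 11.6]
gripper_width: 0.009
gripper_force: 5.9
```

```bash
python3 lid.py
```

```text
lid 344 0.013562423021456028 [ 0.01287769 -0.00425361  0.99990803] [ 0.42892832 -0.00849377  0.09604861] [0.61069088 0.15684763 0.10644338]
[-5.01004314  1.07672007 12.21369628] [0.47108479 0.08901765 0.10103909]
```

Request:
play_rows(commands="0 0 0.5 0 0 0;0 0 0.9 0 0 0;0 0 0.9 0 0 0;0 -0.7 0.2 0 0 0;0 -0.7 0 0 0 0;-0.03 -0.7 0 0 0 0;-0.03 -0.7 0 0 0 0;-0.03 -0.7 0 0 0 0;-0.03 -0.7 0 0 0 0;0 -0.7 0 0 0 0;0 -0.68 0 0 0 0;0 0 0 0 0 0;0 0 0 0 0 0", grip=80)

```text
time_s: 6.5
tcp_pos: [0.4675, -0.0785, 0.1744]
ee_rot: [[-0.915, -0.404, -0.0], [-0.404, 0.915, 0.0], [0.0, 0.0, -1.0]]
wrist_force: [0.2, 0.3, 0.0]
gripper_width: 0.913
gripper_force: 0.0
```

```bash
python3 lid.py
python3 - <<'E'
from h import *
s=r.sense();print(s["tcp_pos"],s["joints"],s["gripper_width"])
ci=cams.camera_info("wrist");im,d=cams.capture("wrist")
cv2.imwrite("pics/w1.png",im)
o=hsv(im,(5,150,80),(22,255,255))
if o.any():
    c,st=cen(o);print(c,st,plane(c,.13,ci),np.median(pts(o,d,ci),0))
E
```

```text
lid 176 0.16587730119436156 [ 0.15874187 -0.04544071  0.98627388] [0.5660068  0.01291992 0.09421304] [0.60460303 0.15624883 0.10614674]
[-0.07098875 -0.18928465 -0.2043397 ] [ 0.46756311 -0.07807174  0.1744177 ]
[ 0.46756311 -0.07807174  0.1744177 ] [ 1.02186046e+01  9.87296669e+00 -2.41888085e+01 -4.27036245e-03
 -5.59364772e+01 -7.63458598e+01] 0.9147510617417435
[320.2152381  220.86952381] [ 301  202   39   37 1050] [ 0.46675937 -0.07885974  0.13      ] [ 0.46207842 -0.07719849  0.13120475]
```

View pics/w1.png

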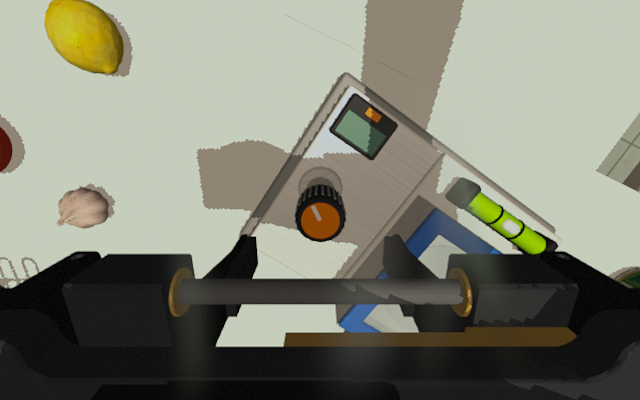

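The knob is centred between the open fingers, with its orange top at (320,221). The vial is visible at (505,220). Descend and grip.

Request:
play_rows(commands="0 0 -0.5 0 0 0;0 0 -0.5 0 0 0;0 0 -0.5 0 0 0;0 0 -0.5 0 0 0;0 0 -0.4 0 0 0;0 0 -0.2 0 0 0;0 0 0 0 0 0")

```text
time_s: 7.3
tcp_pos: [0.4672, -0.0778, 0.0959]
ee_rot: [[-0.914, -0.406, -0.002], [-0.406, 0.914, -0.0], [0.002, 0.0, -1.0]]
wrist_force: [-0.1, 0.7, 0.0]
gripper_width: 0.922
gripper_force: 0.0
```

Request:
play_rows(commands="0 0 0 0 0 0;0 0 0 0 0 0;0 0 0 0 0 0;0 0 0 0 0 0;0 0 0 0 0 0;0 0 0 0 0 0;0 0 0 0 0 0;0 0 0 0 0 0", grip=0)

```text
time_s: 8.1
tcp_pos: [0.4675, -0.0781, 0.0966]
ee_rot: [[-0.914, -0.405, -0.0], [-0.405, 0.914, 0.0], [-0.0, 0.0, -1.0]]
wrist_force: [0.0, 2.1, 1.5]
gripper_width: 0.452
gripper_force: 30.0
```

Gripped at 39 mm. Now press 6–7 mm.

Request:
play_rows(commands="0 0 -0.05 0 0 0;0 0 -0.05 0 0 0;0 0 -0.05 0 0 0;0 0 -0.05 0 0 0;0 0 -0.03 0 0 0;0 0 0 0 0 0;0 0 0 0 0 0;0 0 0 0 0 0;0 0 0 0 0 0;0 0 0 0 0 0;0 0 0 0 0 0;0 0 0 0 0 0;0 0 0 0 0 0;0 0 0 0 0 0;0 0 0 0 0 0;0 0 0 0 0 0;0 0 0 0 0 0;0 0 0 0 0 0;0 0 0 0 0 0;0 0 0 0 0 0")

```text
time_s: 10.1
tcp_pos: [0.4672, -0.0795, 0.091]
ee_rot: [[-0.914, -0.405, -0.001], [-0.405, 0.914, -0.002], [0.001, -0.001, -1.0]]
wrist_force: [-4.0, -5.3, 12.6]
gripper_width: 0.451
gripper_force: 30.0
```

```bash
cat > vial.py <<'E'
from h import *
import sys
ci=cams.camera_info("wrist");im,d=cams.capture("wrist")
H=cv2.cvtColor(im,cv2.COLOR_BGR2HSV)
g=hsv(im,(28,120,60),(45,255,255)); g=cv2.morphologyEx(g,cv2.MORPH_OPEN,np.ones((3,3)))
cl=cv2.morphologyEx(g,cv2.MORPH_CLOSE,np.ones((25,25)));c,st=cen(cl)
n,L=cv2.connectedComponents(cl);m=(L==L[int(c[1]),int(c[0])]).astype(np.uint8)
# vial direction in world is scale y; sample brightness along the vial's axis at height z
z=.083; yv=np.array([.18,.984,0]); h,w=im.shape[:2]
ctr=plane(c,z,ci); print("vial blob",c,ctr)
def px(X):
    q=ci["mtx"]@(ci["R"]@X+ci["t"]);return q[:2]/q[2]
t=np.arange(-.05,.05,.0005);xv=np.array([.984,-.18,0])
rows=[]
for o in np.arange(-.004,.0041,.001):
    P=np.array([px(ctr+yv*a+xv*o) for a in t]).astype(np.float32)
    rows.append(cv2.remap(H,P[:,0].reshape(1,-1),P[:,1].reshape(1,-1),cv2.INTER_LINEAR)[0])
A=np.mean(np.array(rows).astype(float),0)
S,V=A[:,1],A[:,2]
dark=t[V<90];bub=t[(S<110)&(V>120)]
print("dark",(dark*1000).round(1).tolist());print("bub",(bub*1000).round(1).tolist())
if len(sys.argv)>1:
    x,y=int(c[0]),int(c[1]);x0=max(0,min(440,x-100));y0=max(0,min(250,y-75))
    cv2.imwrite(sys.argv[1],cv2.resize(im[y0:y0+150,x0:x0+200],None,fx=4,fy=4,interpolation=cv2.INTER_CUBIC))
s=r.sense();print(s["tcp_pos"],s["wrist_force"],s["joints"][5])
E
python3 vial.py pics/v1.png
```

```text
vial blob [552.51855469 246.10253906] [0.40729057 0.06117152 0.083     ]
dark [-45.5, -45.0, -44.5, -44.0, -43.5, -43.0, -42.5, -42.0, -41.5, -41.0, -40.5, -40.0, -39.5, -39.0, -38.5, -38.0, -37.5, -37.0, -36.5, -36.0, -35.5, -35.0, -34.5, -34.0, -33.5, -33.0, -32.5, -32.0, -31.5, -31.0, -30.5, -30.0, -29.5, -29.0, -28.5, -28.0, -27.5, -27.0, -26.5, -26.0, -25.5, -25.0, -24.5, -24.0, -23.5, -23.0, -22.5, -22.0, -21.5, -21.0, -20.5, -20.0, -19.5, -19.0, -18.5, -18.0, -17.5, 9.0, 9.5, 10.0, 10.5, 11.0, 11.5, 12.0, 12.5, 13.0, 13.5, 14.0, 14.5, 15.0, 15.5, 16.0, 16.5, 17.0, 17.5, 18.0, 18.5, 19.0, 19.5, 20.0, 20.5, 21.0, 21.5, 22.0, 22.5, 23.0, 23.5, 24.0, 24.5, 25.0, 25.5, 26.0, 26.5, 27.0, 27.5, 28.0, 28.5, 29.0, 29.5, 30.0, 30.5, 31.0, 31.5, 32.0, 32.5, 33.0, 33.5, 34.0, 34.5, 35.0, 35.5, 36.0, 36.5, 37.0, 37.5, 38.0, 38.5, 39.0, 39.5, 40.0, 40.5, 41.0, 41.5, 42.0, 42.5, 43.0, 43.5, 44.0, 44.5, 45.0, 45.5, 46.0, 46.5, 47.0, 47.5, 48.0, 48.5, 49.0, 49.5]
bub [-50.0, -49.5, -49.0, -48.5, -48.0, -47.5, -47.0, -46.5]
[ 0.46719633 -0.07951557  0.09102619] [-4.36282508 -4.3586234  12.08122919] -76.31611903196658
```

View pics/v1.png

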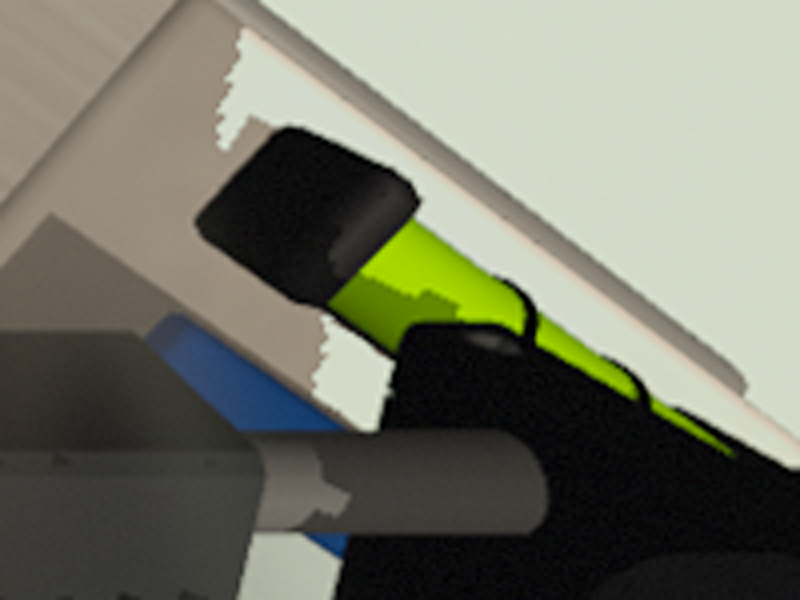

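The gripper partly hides the vial here, but turning clears it. The press is at its stop (12 N). I'll turn 0.6 rad clockwise.

Request:
play_rows(commands="0 0 0 0 0 -0.4;0 0 0 0 0 -0.4;0 0 0 0 0 -0.4;0 0 0 0 0 -0.4;0 0 0 0 0 -0.4;0 0 0 0 0 -0.4;0 0 0 0 0 -0.4;0 0 0 0 0 -0.4;0 0 0 0 0 -0.4;0 0 0 0 0 -0.4;0 0 0 0 0 0;0 0 0 0 0 0;0 0 0 0 0 0;0 0 0 0 0 0;0 0 0 0 0 0;0 0 0 0 0 0;0 0 0 0 0 0;0 0 0 0 0 0")

```text
time_s: 11.95
tcp_pos: [0.4675, -0.0806, 0.0915]
ee_rot: [[-0.983, 0.181, -0.0], [0.181, 0.983, -0.003], [-0.0, -0.003, -1.0]]
wrist_force: [-3.6, -9.1, 13.0]
gripper_width: 0.452
gripper_force: 30.0
```

```bash
sed -i 's/^print("dark".*/q=lambda a:[[round(float(k[0])*1e3,1),round(float(k[-1])*1e3,1)] for k in np.split(a,np.nonzero(np.diff(a)>.0011)[0]+1) if len(k)];print("dark",q(dark),"bub",q(bub))/' vial.py; python3 vial.py pics/v2.png
```

```text
vial blob [581.93901543 108.03281901] [0.41162927 0.0808819  0.083     ]
dark [[-50.0, -33.0], [-1.5, 0.5], [26.5, 28.5], [33.0, 49.5]] bub [[8.0, 25.5]]
[ 0.46750895 -0.08059028  0.09147772] [-2.90632839 -9.33683599 13.02444744] -110.69520673122041
```

View pics/v2.png

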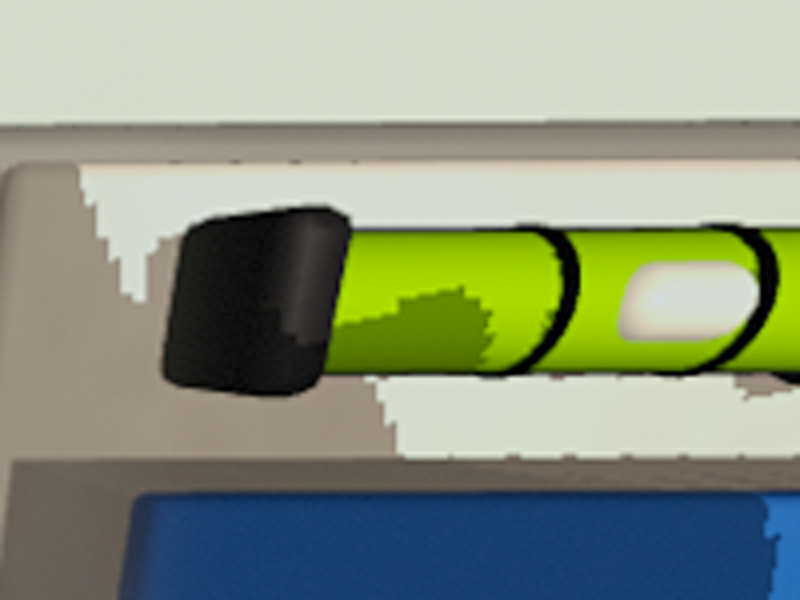

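The lines are at x≈577 and 775 and the bubble spans 620–765, so it is about 2.5 mm left of centre. Turn about 0.18 rad more.

Request:
play_rows(commands="0 0 0 0 0 -0.4;0 0 0 0 0 -0.4;0 0 0 0 0 -0.4;0 0 0 0 0 0;0 0 0 0 0 0;0 0 0 0 0 0;0 0 0 0 0 0;0 0 0 0 0 0;0 0 0 0 0 0;0 0 0 0 0 0;0 0 0 0 0 0;0 0 0 0 0 0;0 0 0 0 0 0;0 0 0 0 0 0;0 0 0 0 0 0;0 0 0 0 0 0;0 0 0 0 0 0;0 0 0 0 0 0;0 0 0 0 0 0;0 0 0 0 0 0")

```text
time_s: 14.0
tcp_pos: [0.4674, -0.0809, 0.0915]
ee_rot: [[-0.935, 0.354, -0.0], [0.354, 0.935, -0.004], [-0.001, -0.004, -1.0]]
wrist_force: [-3.3, -12.2, 12.9]
gripper_width: 0.451
gripper_force: 30.0
```

```bash
python3 vial.py pics/v3.png; python3 lid.py pics/t3.png
```

```text
vial blob [571.69421165  57.30383941] [0.41248348 0.08530553 0.083     ]
dark [[-50.0, -36.5], [-5.0, -3.0], [22.5, 24.5], [35.0, 49.5]] bub [[1.5, 18.5]]
[ 0.4674063  -0.08091682  0.09155313] [ -3.2515423  -11.80424717  12.3847043 ] -121.00871501151583
lid 229 0.2100601492250209 [ 0.20815089 -0.01238003  0.97801837] [ 0.55368869 -0.0085325   0.09360821] [0.59328922 0.15725944 0.10664979]
[ -3.90260747 -11.65398683  13.8847953 ] [ 0.46742477 -0.08090632  0.09156189]
```

View pics/v3.png

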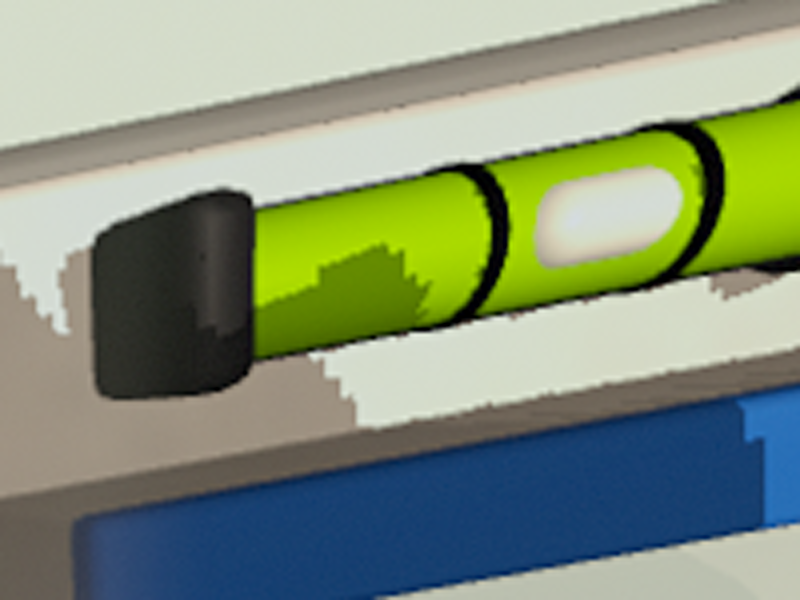

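View pics/t3.png

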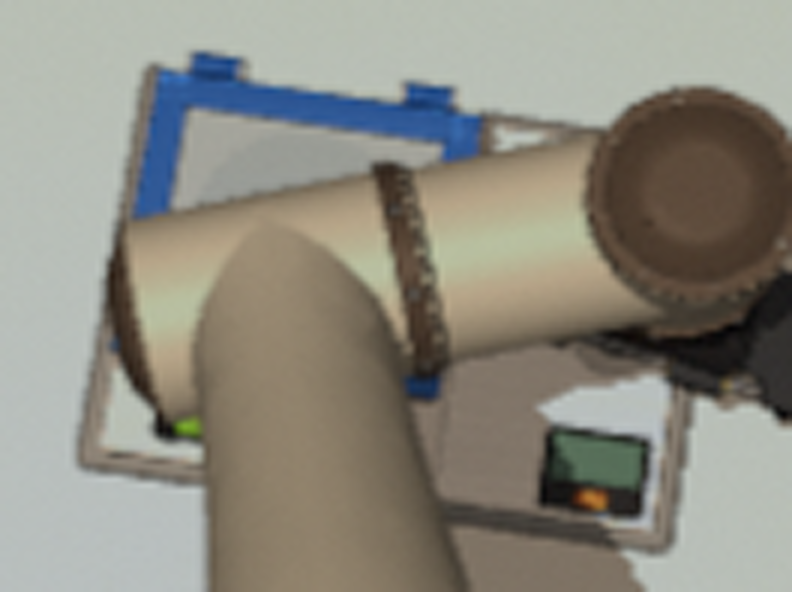

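Wrist view: the bubble's middle (609,216) agrees with the line middle (606,213). In the top view the cover lies flat. One more settle and check.

Request:
play_rows(commands="0 0 0 0 0 0;0 0 0 0 0 0;0 0 0 0 0 0;0 0 0 0 0 0;0 0 0 0 0 0;0 0 0 0 0 0;0 0 0 0 0 0;0 0 0 0 0 0;0 0 0 0 0 0;0 0 0 0 0 0;0 0 0 0 0 0;0 0 0 0 0 0;0 0 0 0 0 0;0 0 0 0 0 0;0 0 0 0 0 0")

```text
time_s: 15.6
tcp_pos: [0.4674, -0.0809, 0.0915]
ee_rot: [[-0.935, 0.354, -0.0], [0.354, 0.935, -0.004], [-0.001, -0.004, -1.0]]
wrist_force: [-2.7, -12.2, 13.7]
gripper_width: 0.448
gripper_force: 30.0
```

```bash
python3 vial.py
```

```text
vial blob [571.68316446  57.30943102] [0.41248428 0.08529975 0.083     ]
dark [[-50.0, -36.5], [-5.0, -3.0], [22.5, 24.5], [35.0, 49.5]] bub [[1.5, 18.5]]
[ 0.46739352 -0.08093678  0.09154378] [ -3.38673903 -11.76896018  12.84823666] -121.00854363392784
```

```bash
python3 -c "
from station import r
print(r.finish_job())"
```

```text
the job is handed in; nothing more can be done
None
```

I handed the job in at about 15.6 s, but no verdict came back. At the last check the cover lay closed, the fingers held the knob pressed down (about 13 N upward at the wrist), and the bubble measured about 0.3 mm off centre.

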